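# Lock the split candle mould and tug-test its closing pin

## Robot

A 6-joint arm with a two-finger parallel gripper is mounted at the origin on the work surface. World frame = base frame: x ahead of the robot, y to its left, z up, the work surface at z = 0. Lengths are in m, angles in rad, forces in N, time in s.
With the tool pointing down it reaches from about 0.3 to 0.775 m from the base axis. Payload 14.6 kg.
Tool frame: the origin (TCP) lies on the centre line of the jaws, within the pads' length; the fingertips stand 25 mm ahead of it and the grasp point (between the pads) lies 6 mm ahead of it (ctrl.tip_reach is the distance from the TCP to the fingertips, in m); z points along the fingers, y is the line along which they close (so a half turn about z gives the same grasp; the last joint's range is limited). The gripper opens to 94 mm and grips with 3 to 60 N. Pads are 16 mm wide; open, the fingers measure 119 mm over their backs; the gripper's body (75 mm by 177 mm) begins 78 mm behind the grasp point.
Start: joints at [-1.217, 0.3, 1.521, -0, 1.321, -0.067], TCP at [0.225, -0.502, 0.23] pointing down, gripper open.
Joint ranges: [-3.03, 3.03], [-0.79, 2.21], [0.23, 2.52], [-1.04, 4.18], [0, 3.07], [-2.55, 2.55]. Speed limits (rad/s): [2.22, 2.22, 2.57, 3.14, 3.14, 3.14].

## Interface

Orientations are given as [roll, pitch, yaw] about the fixed x, y, z axes, in that order (R = Rz(yaw) Ry(pitch) Rx(roll)).
In Python, from station import ctrl gives the robot as it stands. The module is installed in compiled form; this text tells all that it offers.
- The arm moves only by the tool apply_moves, never from a script. Its argument "deltas" is a list of rows, each a list of 7 numbers: the closure in counts, from 0 (fully open) to 255 (shut), then the shift along the world's x, y, z in cm, then the turn, a rotation vector about the world's x, y, z in rad. In form: [[jaw, tx, ty, tz, ax, ay, az], ...]. A call has 1 to 10 rows; each row shifts and turns the commanded pose from where the row before left it; what a row does not reach is not made up. A row lasts 1/10 s, in which the tool goes at most 50 mm and 8.59 degrees, less where a joint would pass 70% of its speed; a pose out of reach is approached as far as the arm can. A call with a gripper value outside its range is refused whole. The fingers move at their own pace and stop on an object; "grip_force" is the grip in N (left out, the last holds). Time passes only in rows, so rows that do not move let the fingers close. It gives the time, the measured TCP pose, the force, the opening and the grip force at its end, in the units of the state.
- ctrl.get_obs(): the state, without advancing time (a new reading comes with each control period).
- ctrl.camera(name): name is "scene" or "top"; returns a dict with "img" (480x640x3 uint8, red, green, blue), "K" (3x3 intrinsics, pixels), "pose" (4x4, takes a point from camera to world coordinates). Camera axes: x right, y up, looking along -z (the intrinsics and any distortion apply to the point x, -y, -z); pixel columns grow to the right and rows downward; lengths in m; the calibration is good to about 2 mm. A picture is of the moment at which its call begins. There is no depth.
- ctrl.hand_in(): hands the job in; it is judged then, once.
The state is a dict: "time_s": time; "qpos": joint angles; "joint_vel": joint speeds; "tau": joint torques, N m; "ee_pos": TCP position; "eef_rot": TCP orientation; "force": force on the tool from outside, world axes, zero at the start; "moment": the same for the moment, N m; "grip_width": finger opening in m; "grip_force": force on a finger pad.
Only numpy, scipy, OpenCV 4.12 (cv2) and the standard library are available. Lean on these libraries where they do the work, as an engineer would, in place of code of your own. Each camera call takes 0.05 s, during which the arm holds its last target. There are 200 camera calls.

## Task

Lock the split candle mould for pouring: take the orange-headed closing pin out of the wooden rack and push it down through the closing lugs until it clicks and its head sits fully home on the upper lug, pressing with less than 40 N. Then prove the catch holds: tug the pin straight up with about 14 N (at least 10, never more than 20) for a full second, and let go of it, leaving the pin locked in the mould. Do not knock over or push aside the other things on the bench.

Things in the scene. Friction and masses are not known exactly. Their poses are not given: they have to be found in the camera images.
- pin: closing pin, about 150 g. Origin at the centre of its shoulder (underside of the head), z up its axis. Head: orange-sleeved cylinder 22 mm in diameter, 36 mm high. Below: steel shank 12 mm in diameter, 50 mm long, a catch groove 28 to 40 mm below the shoulder, ending in a round nose. It starts upright in one of the rack's three holes, shoulder on the rack's top (60 mm high)
- pin_grip (a point): on the pin's axis, 24 mm above its shoulder: a good height to grip the head, with fingertips clear of what the shoulder rests on
- pin_tip (a point): centre of the pin's lower tip, 50 mm below its shoulder
- mould: split aluminium pillar mould, fixed; origin under the centre of its base board (200 x 150 x 18 mm, long along x), z up. The block on it is 90 x 90 mm, its rim 118 mm above the bench, with a round 65 mm cavity, hinge knuckles on its -x face and, on its +x face, two steel closing lugs one above the other (44 mm along x, 40 mm along y)
- seat (a point): centre of the pin hole's mouth in the top face of the upper lug, 112 mm above the bench, 68 mm along +x from the mould's centre, 23 mm from the block's face; axes as the mould. The hole is 13.2 mm wide and goes right through both lugs. Home, the pin's shoulder rests here (pin origin at this point)
- catch_point (a point): on the hole's axis, 34 mm below seat: two spring balls in the lower lug (brass barrels outside, along the mould's y). They meet the tip when the shoulder is still about 18 mm up; from there pushing takes up to about 15 N; about 6 mm before home they click into the groove and snatch the pin down. Home, the pin has about 2 mm of upward play (drag 2 N); then it pulls on the catch, which lets go at about 25 N
- catch (a joint): how far the catch, floating in a slot of the lower lug on stiff spring washers, is drawn up by the pin: 0 at rest and up to a 4 N pull, then 1 mm for every 20 N more (0.3 mm at 10 N, 0.5 mm at 14 N, 0.8 mm at 20 N)
- rack: wooden pin rack, fixed, 200 x 62 x 60 mm, origin under its centre, z up; three 15 mm holes in its top at x = -65, 0 and +65 mm on its long axis (x)
- bung_a: black rubber bung standing in another hole of the rack, head 26 mm in diameter and 14 mm high above the rack's top, origin at the underside of the head; leave it
- bung_b: a second bung like bung_a, in the remaining hole; leave it
- jar: amber glass jar with a black lid, 64 mm in diameter, 75 mm high, origin under its base; leave it
- candle: cream pillar candle, 60 mm in diameter, 80 mm high, origin under its base; leave it
Mind the look-alikes: they are no part of the job. What is shaped like the pin but blue or turquoise is not meant.

How it is judged:
By the outcome, as a careful person would: the job done as asked, in the order asked, and still so for the second after the job is handed in, with the robot touching nothing.
It also fails if it takes over 54 s, if anything falls off the work surface, if the arm or the gripper's body presses on something with over 40 N, if the wrist force passes 120 N, or if a joint passes its speed limit or range.

## Working session

There is one attempt and no reset: what is moved stays moved. The work goes in short steps, Python scripts to look and compute and a tool call to move; the robot and the scene stay as the last step left them, time stands still between calls to the robot, and variables do not carry over. Pictures are saved under pics/ and viewed, at most 10 in all, crops included, and the job is handed in when it is done.

Besides the shell and the picture viewer there is one more tool, called by a JSON object that holds its "method" and its "body". apply_moves: Moves the arm, as the interface text tells. Its arguments: {"type":"object","properties":{"deltas":{"type":"array"},"grip_force":{"type":"number"}},"required":["deltas"]}

```bash
mkdir -p pics; python3 - <<'E'
from station import ctrl
import cv2,numpy as np
for n in("scene","top"):
    c=ctrl.camera(n); cv2.imwrite(f"pics/{n}0.png",c["img"][:,:,::-1]); print(n,c["K"].tolist(),np.round(c["pose"],4).tolist(),[k for k in c])
o=ctrl.get_obs(); print({k:np.round(v,3).tolist() for k,v in o.items()})
E
```

```text
scene [[538.3537945463798, 0.0, 317.7619038879798], [0.0, 538.3537945463798, 239.3572911779836], [0.0, 0.0, 1.0]] [[-0.3804, -0.5703, 0.7281, 1.2461], [0.9246, -0.2525, 0.2853, 0.2789], [0.0211, 0.7817, 0.6233, 0.7029], [0.0, 0.0, 0.0, 1.0]] ['img', 'K', 'pose']
top [[530.5242618876082, 0.0, 320.5882395408103], [0.0, 530.5242618876082, 237.67958417966278], [0.0, 0.0, 1.0]] [[0.0102, 0.9842, -0.1768, 0.3063], [-0.9999, 0.0102, -0.001, 0.0238], [0.0008, 0.1768, 0.9842, 1.2695], [0.0, 0.0, 0.0, 1.0]] ['img', 'K', 'pose']
{'time_s': 0.1, 'qpos': [-1.217, 0.3, 1.521, 0.0, 1.321, -0.067], 'joint_vel': [-0.0, -0.0, -0.002, -0.001, 0.0, 0.001], 'tau': [0.0, -53.265, -35.328, 0.071, 0.023, -0.0], 'ee_pos': [0.225, -0.502, 0.23], 'eef_rot': [-3.141, -0.0, 0.421], 'force': [-0.307, -0.737, -0.487], 'moment': [-0.008, -0.047, 0.026], 'grip_force': 0.0, 'grip_width': 0.094}
```

View pics/scene0.png

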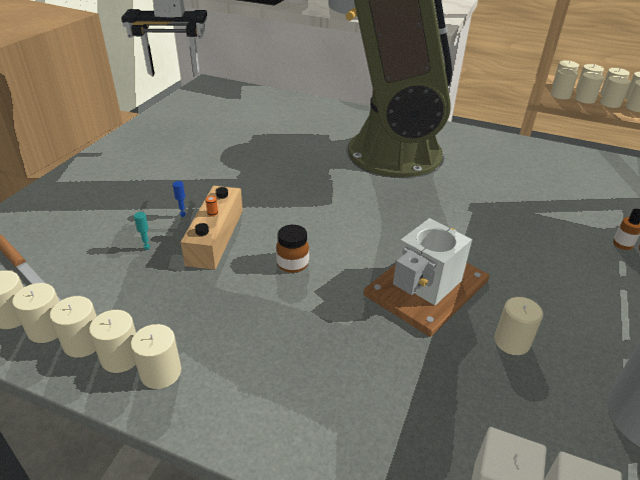

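View pics/top0.png

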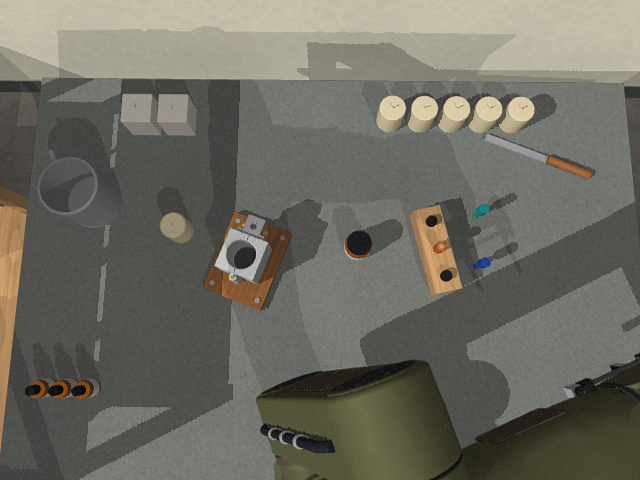

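Overview: the orange pin is in the rack's middle hole (top ~(440,246), scene ~(211,205)). The mould's lug is at top ~(254,226), scene ~(412,262), on the mould's world +x side. The jar stands between the rack and the mould.

```bash
cat > h.py <<'E'
import numpy as np,cv2
from station import ctrl
def ray(c,u,v):
    K,P=c["K"],c["pose"]
    d=np.array([(u-K[0,2])/K[0,0],-(v-K[1,2])/K[1,1],-1.])
    return P[:3,3],P[:3,:3]@d
def onz(c,u,v,z):
    o,d=ray(c,u,v); return o+d*(z-o[2])/d[2]
def tri(c1,p1,c2,p2):
    A=[];b=[]
    L=[]
    for c,p in((c1,p1),(c2,p2)):
        o,d=ray(c,*p); d/=np.linalg.norm(d); M=np.eye(3)-np.outer(d,d); A.append(M);b.append(M@o);L.append((o,M))
    x=np.linalg.solve(sum(A),sum(b)); return x,[np.linalg.norm(M@(x-o)) for o,M in L]
def proj(c,p):
    q=c["pose"][:3,:3].T@(np.array(p)-c["pose"][:3,3]); K=c["K"]
    return np.array([K[0,2]+K[0,0]*q[0]/-q[2],K[1,2]-K[1,1]*q[1]/-q[2]])
def blobs(c,lo,hi,box,amin=15):
    x0,y0,x1,y1=box
    m=cv2.inRange(cv2.cvtColor(c["img"],cv2.COLOR_RGB2HSV)[y0:y1,x0:x1],np.array(lo),np.array(hi))
    n,l,s,ce=cv2.connectedComponentsWithStats(m)
    return [(np.round(ce[i]+[x0,y0],1).tolist(),(s[i]+[x0,y0,0,0,0]).tolist()) for i in range(1,n) if s[i,4]>=amin]
E
python3 - <<'E'
from h import *
s,t=ctrl.camera("scene"),ctrl.camera("top")
print("orange top",blobs(t,(3,130,60),(18,255,255),(425,225,455,265)))
print("orange scene",blobs(s,(0,130,60),(18,255,255),(200,190,225,220)))
print("dark top rack",blobs(t,(0,0,0),(180,255,50),(415,205,465,295)))
print("dark scene rack",blobs(s,(0,0,0),(180,255,50),(185,180,245,270)))
a=cv2.resize(s["img"][210:340,355:500],None,fx=4,fy=4,interpolation=cv2.INTER_CUBIC)[:520,:]
b=cv2.resize(t["img"][200:320,200:300],None,fx=5,fy=5,interpolation=cv2.INTER_CUBIC)
cv2.imwrite("pics/s1.png",a[:,:,::-1]);cv2.imwrite("pics/t1.png",b[:,:,::-1])
E
```

```text
orange top [([439.2, 247.0], [433, 241, 14, 12, 97])]
orange scene [([211.6, 206.0], [205, 196, 13, 21, 196])]
dark top rack [([431.2, 220.7], [426, 216, 11, 11, 93]), ([445.9, 275.3], [441, 270, 11, 11, 97])]
dark scene rack [([221.5, 192.4], [216, 187, 12, 11, 98]), ([201.4, 229.2], [195, 224, 13, 12, 127])]
```

View pics/s1.png

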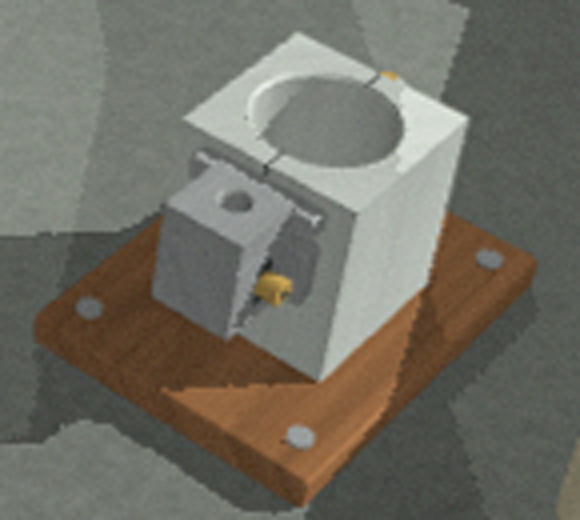

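View pics/t1.png

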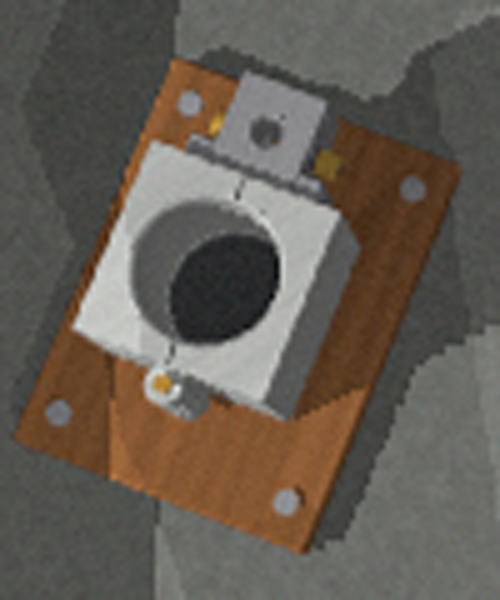

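The mould has its lug toward world +x. The hole is at scene ~(414.1,260.1) and top ~(253.1,226.1), and the rim corners are clear in both crops.

```bash
python3 - <<'E'
from h import *
np.set_printoptions(precision=4,suppress=True)
s,t=ctrl.camera("scene"),ctrl.camera("top")
def dark(c,u,v,r):
    g=cv2.cvtColor(c["img"],cv2.COLOR_RGB2GRAY)[v-r:v+r+1,u-r:u+r+1].astype(float)
    w=np.clip(np.median(g)-12-g,0,None); y,x=np.mgrid[-r:r+1,-r:r+1]; k=x*x+y*y<=r*r; w=w*k
    return (u+(w*x).sum()/w.sum(), v+(w*y).sum()/w.sum())
hs,ht=dark(s,414,260,6),dark(t,253,226,5)
print("hole px",hs,ht,"tri",tri(s,hs,t,ht),"onz",onz(s,*hs,.112),onz(t,*ht,.112))
S=[onz(s,355+x/4-.4,210+y/4-.4,.118) for x,y in((297,33),(468,120),(357,212),(183,120))]
T=[onz(t,200+x/5-.4,200+y/5-.4,.118) for x,y in((152,140),(340,212),(275,418),(75,328))]
for n,Q in(("S",S),("T",T)):
    Q=np.array(Q); e=np.roll(Q,-1,0)-Q; print(n,Q.mean(0),[(round(np.linalg.norm(v),4),round(np.degrees(np.arctan2(v[1],v[0]))%90,1)) for v in e])
# lug far edge etc
L=np.array([onz(t,200+x/5-.4,200+y/5-.4,.112) for x,y in((243,72),(327,100))]);v=L[1]-L[0];print("lug edge",np.linalg.norm(v),np.degrees(np.arctan2(v[1],v[0]))%90)
# pin
print("pin orange centroid", tri(s,(211.6,206),t,(439.2,247)))
ba=[onz(t,431.2,220.7,.074),onz(t,445.9,275.3,.074)]; bs=[onz(s,201.4,229.2,.068),onz(s,221.5,192.4,.068)]
print("bungs",ba,bs, "mid",(ba[0]+ba[1])/2,(bs[0]+bs[1])/2,np.linalg.norm(ba[0]-ba[1])); v=ba[0]-ba[1]; print("rack yaw",np.degrees(np.arctan2(v[1],v[0])))
for p in [(.375,-.2,.096),(.375,-.2,.06)]: print(proj(s,p),proj(t,p))
for n,c,b in(("blue",t,(465,250,500,280)),("turq",t,(465,195,500,225))):print(n,[ (x,onz(t,*x[0],.05)) for x in blobs(c,(80,120,60),(130,255,255),b)])
E
```

```text
hole px (np.float64(414.28401898734177), np.float64(260.1661392405063)) (np.float64(252.740234375), np.float64(226.05924479166666)) tri (array([0.5392, 0.1776, 0.1094]), [np.float64(0.0010949483157381339), np.float64(0.0010949483157381003)]) onz [0.542  0.1791 0.112 ] [0.5389 0.1762 0.112 ]
S [0.4787 0.2012 0.118 ] [(np.float64(0.0905), np.float64(68.5)), (np.float64(0.0874), np.float64(68.5)), (np.float64(0.0886), np.float64(70.0)), (np.float64(0.0897), np.float64(69.8))]
T [0.4742 0.1975 0.118 ] [(np.float64(0.0898), np.float64(69.5)), (np.float64(0.0946), np.float64(74.2)), (np.float64(0.0966), np.float64(66.6)), (np.float64(0.0893), np.float64(70.2))]
lug edge 0.039876711515179776 71.88747219980053
pin orange centroid (array([ 0.5015, -0.2447,  0.0765]), [np.float64(0.0007746692188013389), np.float64(0.0007746692188013669)])
bungs [array([ 0.5634, -0.2294,  0.074 ]), array([ 0.4376, -0.2593,  0.074 ])] [array([ 0.5662, -0.2284,  0.068 ]), array([ 0.4398, -0.258 ,  0.068 ])] mid [ 0.5005 -0.2443  0.074 ] [ 0.503  -0.2432  0.068 ] 0.12935696870983
rack yaw 13.357359490712572
[259.5499 172.2209] [422.1842 302.3056]
[260.3151 186.4376] [419.177  303.2093]
blue [(([482.4, 262.9], [473, 257, 18, 12, 134]), array([ 0.4699, -0.3504,  0.05  ]))]
turq [(([481.3, 210.3], [473, 204, 17, 14, 138]), array([ 0.5949, -0.3533,  0.05  ]))]
```

{"method": "apply_moves", "body": {"deltas": [[0,2.77,2.58,0,0,0,-0.0187],[0,2.77,2.58,0,0,0,-0.0187],[0,2.77,2.58,0,0,0,-0.0187],[0,2.77,2.58,0,0,0,-0.0187],[0,2.77,2.58,0,0,0,-0.0187],[0,2.77,2.58,0,0,0,-0.0187],[0,2.77,2.58,0,0,0,-0.0187],[0,2.77,2.58,0,0,0,-0.0187],[0,2.77,2.58,0,0,0,-0.0187],[0,2.77,2.58,0,0,0,-0.0187]], "grip_force": 25}}

```text
time_s: 1.3
ee_pos: [0.5027, -0.2428, 0.2305]
eef_rot: [3.142, -0.0, 0.233]
force: [0.4, 0.5, 0.5]
grip_width: 0.0939
grip_force: 0.0
```

{"method": "apply_moves", "body": {"deltas": [[100,0,0,-2,0,0,0],[100,0,0,-2,0,0,0],[100,0,0,-2,0,0,0],[100,0,0,-2,0,0,0],[100,0,0,0,0,0,0]]}}

```text
time_s: 1.8
ee_pos: [0.5007, -0.2434, 0.148]
eef_rot: [-3.139, 0.003, 0.234]
force: [-0.1, 0.5, -0.4]
grip_width: 0.0586
grip_force: 0.0
```

{"method": "apply_moves", "body": {"deltas": [[100,0,0,-2,0,0,0],[100,0,0,-2,0,0,0],[100,0,0,-1.8,0,0,0],[100,0,0,0,0,0,0]]}}

```text
time_s: 2.2
ee_pos: [0.5011, -0.2437, 0.0914]
eef_rot: [-3.14, 0.002, 0.234]
force: [0.3, -0.5, 0.8]
grip_width: 0.0572
grip_force: 0.0
```

{"method": "apply_moves", "body": {"deltas": [[200,0,0,0,0,0,0],[255,0,0,0,0,0,0],[255,0,0,0,0,0,0],[255,0,0,0,0,0,0],[255,0,0,0,0,0,0]]}}

```text
time_s: 2.7
ee_pos: [0.5018, -0.2442, 0.0929]
eef_rot: [3.141, -0.001, 0.234]
force: [-0.7, -0.0, 2.2]
grip_width: 0.022
grip_force: 25.0
```

{"method": "apply_moves", "body": {"deltas": [[255,0,0,0.5,0,0,0],[255,0,0,1.5,0,0,0],[255,0,0,2,0,0,0],[255,0,0,2,0,0,0],[255,0,0,2,0,0,0],[255,0,0,2,0,0,0],[255,0,0,2,0,0,0],[255,0,0,1.8,0,0,0],[255,0,0,0,0,0,0]], "grip_force": 45}}

```text
time_s: 3.6
ee_pos: [0.5022, -0.2443, 0.2329]
eef_rot: [3.139, -0.003, 0.234]
force: [0.7, -0.1, -0.8]
grip_width: 0.0215
grip_force: 45.0
```

{"method": "apply_moves", "body": {"deltas": [[255,0.3,2,0,0,0,-0.05],[255,0.4,4,0,0,0,-0.06],[255,0.4,4,0,0,0,-0.06],[255,0.4,4,0,0,0,-0.06],[255,0.4,4,0,0,0,-0.06],[255,0.4,4,0,0,0,-0.06],[255,0.4,4,0,0,0,-0.06],[255,0.4,4,0,0,0,-0.06],[255,0.4,4,0,0,0,-0.06],[255,0.3,4,0,0,0,-0.06]]}}

```text
time_s: 4.6
ee_pos: [0.5393, 0.1376, 0.2294]
eef_rot: [3.141, 0.001, -0.359]
force: [0.0, 0.3, -1.0]
grip_width: 0.0211
grip_force: 45.0
```

{"method": "apply_moves", "body": {"deltas": [[255,0.06,2.5,0,0,0,-0.002],[255,0,1.6,0,0,0,0],[255,0,0,-0.5,0,0,0],[255,0,0,0,0,0,0],[255,0,0,0,0,0,0]]}}

```text
time_s: 5.1
ee_pos: [0.5403, 0.1759, 0.2251]
eef_rot: [3.141, 0.0, -0.359]
force: [0.1, 0.6, -1.2]
grip_width: 0.0209
grip_force: 45.0
```

```bash
python3 - <<'E'
from h import *
s,t=ctrl.camera("scene"),ctrl.camera("top")
o=ctrl.get_obs();print({k:np.round(o[k],4).tolist() for k in("time_s","ee_pos","eef_rot","force","qpos","grip_width")})
a=cv2.resize(s["img"][170:310,345:485],None,fx=4,fy=4,interpolation=cv2.INTER_CUBIC)
b=cv2.resize(t["img"][180:280,210:270],None,fx=5.6,fy=5.6,interpolation=cv2.INTER_CUBIC)
b=cv2.resize(t["img"][190:290,215:255],None,fx=5.6,fy=5.6,interpolation=cv2.INTER_CUBIC)
cv2.imwrite("pics/h1.png",np.hstack([a,b])[:,:,::-1])
E
```

```text
{'time_s': 5.2, 'ee_pos': [0.5404, 0.176, 0.2255], 'eef_rot': [3.1416, -0.0001, -0.3594], 'force': [-0.1485, -1.1033, -1.3357], 'qpos': [0.2504, 0.3446, 1.4737, -0.0001, 1.3232, 2.1807], 'grip_width': 0.0212}
```

View pics/h1.png

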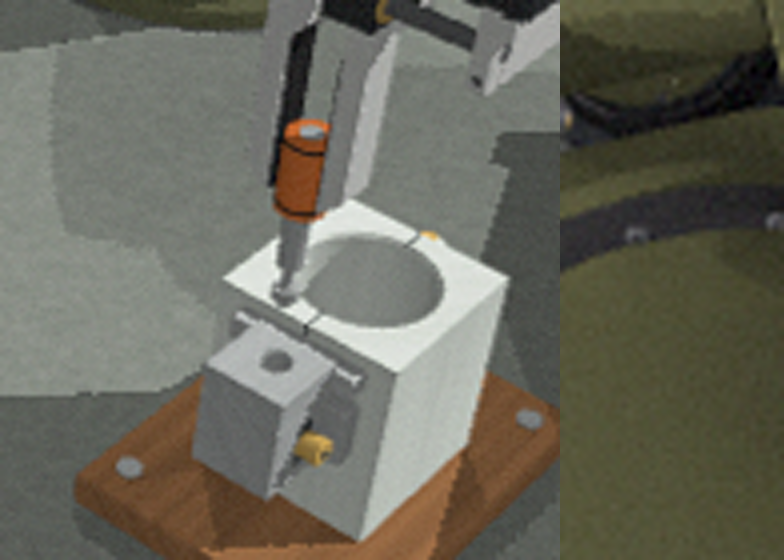

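The pin is held by the head above the lug. The nose is at crop (283,297) and the hole at (276,362). The top view is blocked by the arm, so I'll compare the projections in the scene camera.

```bash
python3 - <<'E'
from h import *
np.set_printoptions(precision=4,suppress=True)
s=ctrl.camera("scene"); P=np.array([.5404,.176,0]); z=.2255
for n,dz in(("headtop",.0035),("shoulder",-.0325),("tip",-.0825),("nosecentre",-.0765)):
    q=proj(s,P+[0,0,z+dz]); print(n,q,"crop",(q-[345,170]+.4)*4)
print("nose ball via px", onz(s,345+284/4-.4,170+294/4-.4,z-.0765))
c=cv2.resize(s["img"][195:275,380:440],None,fx=10,fy=10,interpolation=cv2.INTER_CUBIC)[:,:,::-1].copy()
c=c[200:800]
cv2.imwrite("pics/h2.png",c)
E
```

```text
headtop [422.5956 202.1204] crop [311.9823 130.0817]
shoulder [419.3873 220.6864] crop [299.1494 204.3456]
tip [415.1992 244.9231] crop [282.3968 301.2923]
nosecentre [415.6863 242.1045] crop [284.3451 290.0179]
nose ball via px [0.543  0.1765 0.149 ]
```

View pics/h2.png

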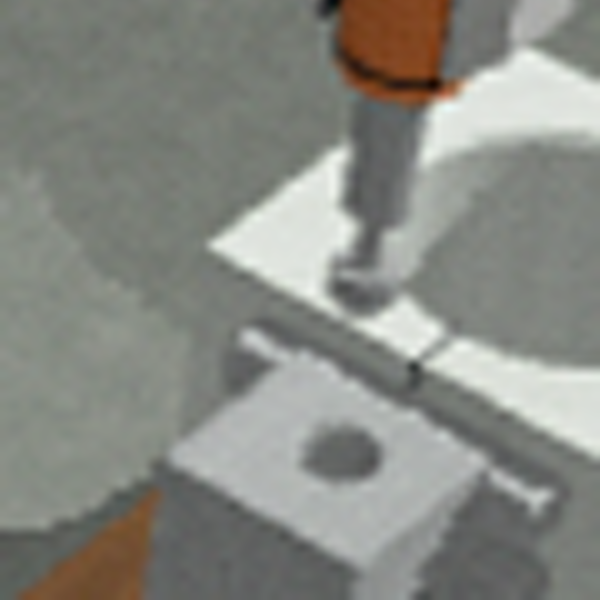

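{"method": "apply_moves", "body": {"deltas": [[255,0.12,0.2,-1,0,0,0],[255,0,0,-1,0,0,0],[255,0,0,-0.6,0,0,0],[255,0,0,0,0,0,0],[255,0,0,0,0,0,0]]}}

```text
time_s: 5.75
ee_pos: [0.5415, 0.179, 0.1993]
eef_rot: [3.141, 0.0, -0.358]
force: [0.8, 0.5, -1.7]
grip_width: 0.0215
grip_force: 45.0
```

```bash
python3 - <<'E'
from h import *
np.set_printoptions(precision=4,suppress=True)
s=ctrl.camera("scene")
o=ctrl.get_obs();print({k:np.round(o[k],4).tolist() for k in("time_s","ee_pos","force")})
P=o["ee_pos"]; q=proj(s,P+[0,0,-.0765]); print("nose pred",q,"crop",(q-[395,235]+.5)*15)
print("hole",onz(s,413.9,259.9,.112),(np.array([413.9,259.9])-[395,235]+.5)*15)
for i in range(3):
    d=np.eye(3)[i]*.001; print("px/mm",i,proj(s,P+d-[0,0,.0765])-q)
c=cv2.resize(s["img"][235:275,395:435],None,fx=15,fy=15,interpolation=cv2.INTER_CUBIC)[:,:,::-1].copy()
cv2.imwrite("pics/h3.png",c)
E
```

```text
{'time_s': 5.8, 'ee_pos': [0.5416, 0.179, 0.1997], 'force': [0.698, -1.0729, -0.1969]}
nose pred [415.2034 254.9654] crop [310.5514 306.9805]
hole [0.5416 0.1783 0.112 ] [291. 381.]
px/mm 0 [-0.1484  0.353 ]
px/mm 1 [0.5823 0.1555]
px/mm 2 [ 0.0799 -0.4557]
```

View pics/h3.png

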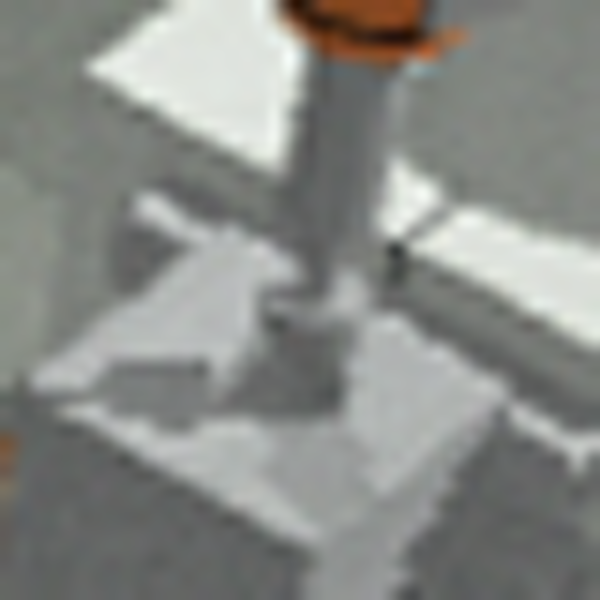

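{"method": "apply_moves", "body": {"deltas": [[255,0,-0.06,-0.2,0,0,0],[255,0,0,-0.2,0,0,0],[255,0,0,-0.2,0,0,0],[255,0,0,-0.1,0,0,0],[255,0,0,0,0,0,0]]}}

```text
time_s: 6.3
ee_pos: [0.5414, 0.1783, 0.1923]
eef_rot: [3.141, 0.0, -0.358]
force: [-0.6, -0.5, -0.6]
grip_width: 0.0215
grip_force: 45.0
```

```bash
python3 -c "
from h import *
o=ctrl.get_obs();print({k:np.round(o[k],4).tolist() for k in('time_s','ee_pos','force','moment')})"
```

```text
{'time_s': 6.3, 'ee_pos': [0.5414, 0.1783, 0.1923], 'force': [-0.5792, -0.4811, -0.5825], 'moment': [-0.0397, 0.0587, 0.0452]}
```

{"method": "apply_moves", "body": {"deltas": [[255,0,0,-0.1,0,0,0],[255,0,0,-0.1,0,0,0],[255,0,0,0,0,0,0]]}}

```text
time_s: 6.6
ee_pos: [0.5413, 0.178, 0.1903]
eef_rot: [3.141, 0.0, -0.358]
force: [-1.0, -3.7, 0.5]
grip_width: 0.0209
grip_force: 45.0
```

{"method": "apply_moves", "body": {"deltas": [[255,0,0,-0.1,0,0,0],[255,0,0,-0.1,0,0,0],[255,0,0,0,0,0,0]]}}

```text
time_s: 6.9
ee_pos: [0.5412, 0.1778, 0.188]
eef_rot: [3.14, 0.001, -0.358]
force: [-2.7, -6.3, -0.8]
grip_width: 0.0213
grip_force: 45.0
```

{"method": "apply_moves", "body": {"deltas": [[255,-0.03,-0.06,0,0,0,0],[255,0,0,0,0,0,0],[255,0,0,0,0,0,0]]}}

```text
time_s: 7.2
ee_pos: [0.541, 0.1775, 0.1881]
eef_rot: [3.141, 0.001, -0.358]
force: [-1.4, -5.8, -1.9]
grip_width: 0.0211
grip_force: 45.0
```

{"method": "apply_moves", "body": {"deltas": [[255,0,0,-0.1,0,0,0],[255,0,0,-0.1,0,0,0],[255,0,0,0,0,0,0]]}}

```text
time_s: 7.5
ee_pos: [0.541, 0.1775, 0.1863]
eef_rot: [3.141, 0.0, -0.358]
force: [-2.1, -5.8, -1.0]
grip_width: 0.0214
grip_force: 45.0
```

{"method": "apply_moves", "body": {"deltas": [[255,-0.02,-0.08,0,0,0,0],[255,0,0,0,0,0,0],[255,0,0,0,0,0,0]]}}

```text
time_s: 7.8
ee_pos: [0.541, 0.1771, 0.1865]
eef_rot: [-3.141, -0.0, -0.358]
force: [-0.6, -1.7, -1.9]
grip_width: 0.021
grip_force: 45.0
```

{"method": "apply_moves", "body": {"deltas": [[255,0,0,-0.1,0,0,0],[255,0,0,-0.1,0,0,0],[255,0,0,-0.1,0,0,0],[255,0,0,-0.1,0,0,0],[255,0,0,0,0,0,0]]}}

```text
time_s: 8.3
ee_pos: [0.5409, 0.1771, 0.1823]
eef_rot: [-3.141, 0.0, -0.358]
force: [-0.4, -1.6, -2.6]
grip_width: 0.0213
grip_force: 45.0
```

{"method": "apply_moves", "body": {"deltas": [[255,0,-0.02,-0.2,0,0,0],[255,0,0,-0.2,0,0,0],[255,0,0,-0.2,0,0,0],[255,0,0,-0.2,0,0,0],[255,0,0,0,0,0,0]]}}

```text
time_s: 8.8
ee_pos: [0.5409, 0.1768, 0.1741]
eef_rot: [3.141, 0.0, -0.358]
force: [-0.3, -0.1, -2.0]
grip_width: 0.0211
grip_force: 45.0
```

{"method": "apply_moves", "body": {"deltas": [[255,0,0,-0.2,0,0,0],[255,0,0,-0.2,0,0,0],[255,0,0,-0.2,0,0,0],[255,0,0,-0.2,0,0,0],[255,0,0,0,0,0,0]]}}

```text
time_s: 9.3
ee_pos: [0.5409, 0.1768, 0.1661]
eef_rot: [3.141, 0.0, -0.358]
force: [0.2, 0.6, -0.3]
grip_width: 0.0212
grip_force: 45.0
```

{"method": "apply_moves", "body": {"deltas": [[255,0,0,-0.1,0,0,0],[255,0,0,-0.1,0,0,0],[255,0,0,-0.1,0,0,0],[255,0,0,-0.1,0,0,0],[255,0,0,-0.1,0,0,0],[255,0,0,-0.1,0,0,0],[255,0,0,0,0,0,0]]}}

```text
time_s: 10.0
ee_pos: [0.5413, 0.1766, 0.1618]
eef_rot: [-3.141, -0.002, -0.358]
force: [-2.6, -2.0, 11.6]
grip_width: 0.021
grip_force: 45.0
```

{"method": "apply_moves", "body": {"deltas": [[255,0,0,-0.1,0,0,0],[255,0,0,-0.1,0,0,0],[255,0,0,-0.1,0,0,0],[255,0,0,-0.1,0,0,0],[255,0,0,0,0,0,0]]}}

```text
time_s: 10.5
ee_pos: [0.5411, 0.1767, 0.1568]
eef_rot: [-3.141, -0.001, -0.358]
force: [-1.4, -1.3, 3.3]
grip_width: 0.0214
grip_force: 45.0
```

{"method": "apply_moves", "body": {"deltas": [[255,0,0,-0.1,0,0,0],[255,0,0,-0.1,0,0,0],[255,0,0,-0.1,0,0,0],[255,0,0,0,0,0,0]]}}

```text
time_s: 10.9
ee_pos: [0.5408, 0.1767, 0.1528]
eef_rot: [3.141, 0.001, -0.358]
force: [0.2, -0.8, -3.0]
grip_width: 0.021
grip_force: 45.0
```

{"method": "apply_moves", "body": {"deltas": [[255,0,0,-0.1,0,0,0],[255,0,0,-0.1,0,0,0],[255,0,0,-0.1,0,0,0],[255,0,0,0,0,0,0]]}}

```text
time_s: 11.3
ee_pos: [0.5404, 0.1767, 0.1493]
eef_rot: [3.14, 0.002, -0.358]
force: [-0.1, -0.6, -13.8]
grip_width: 0.0209
grip_force: 45.0
```

{"method": "apply_moves", "body": {"deltas": [[255,0,0,-0.1,0,0,0],[255,0,0,-0.1,0,0,0],[255,0,0,-0.1,0,0,0],[255,0,0,0,0,0,0]]}}

```text
time_s: 11.7
ee_pos: [0.541, 0.1767, 0.1475]
eef_rot: [3.142, -0.0, -0.358]
force: [-0.4, -1.0, -8.5]
grip_width: 0.0215
grip_force: 45.0
```

{"method": "apply_moves", "body": {"deltas": [[255,0,0,-0.1,0,0,0],[255,0,0,-0.1,0,0,0],[255,0,0,0,0,0,0]]}}

```text
time_s: 12.0
ee_pos: [0.5412, 0.1767, 0.1459]
eef_rot: [-3.141, -0.001, -0.358]
force: [-1.9, -3.7, -0.8]
grip_width: 0.0205
grip_force: 45.0
```

{"method": "apply_moves", "body": {"deltas": [[255,0,0,-0.1,0,0,0],[255,0,0,0,0,0,0],[255,0,0,0,0,0,0]]}}

```text
time_s: 12.3
ee_pos: [0.5412, 0.1767, 0.1449]
eef_rot: [-3.141, -0.001, -0.358]
force: [-3.8, -4.3, 3.1]
grip_width: 0.0215
grip_force: 45.0
```

{"method": "apply_moves", "body": {"deltas": [[255,0,0,-0.1,0,0,0],[255,0,0,0,0,0,0],[255,0,0,0,0,0,0]]}}

```text
time_s: 12.6
ee_pos: [0.5413, 0.1767, 0.1449]
eef_rot: [-3.141, -0.001, -0.358]
force: [-7.4, -4.8, 11.2]
grip_width: 0.0215
grip_force: 45.0
```

{"method": "apply_moves", "body": {"deltas": [[255,0,0,-0.05,0,0,0],[255,0,0,0,0,0,0],[255,0,0,0,0,0,0]]}}

```text
time_s: 12.9
ee_pos: [0.5413, 0.1767, 0.1449]
eef_rot: [-3.141, -0.002, -0.358]
force: [-9.6, -6.1, 16.3]
grip_width: 0.0213
grip_force: 45.0
```

{"method": "apply_moves", "body": {"deltas": [[255,-0.04,-0.03,0.1,0,0,0],[255,0,0,0.1,0,0,0],[255,0,0,0.1,0,0,0],[255,0,0,0,0,0,0],[255,0,0,0,0,0,0]]}}

```text
time_s: 13.4
ee_pos: [0.5407, 0.1766, 0.146]
eef_rot: [-3.141, -0.0, -0.358]
force: [1.2, -0.4, -1.1]
grip_width: 0.0211
grip_force: 45.0
```

{"method": "apply_moves", "body": {"deltas": [[255,0,0,0.08,0,0,0],[255,0,0,0,0,0,0],[255,0,0,0,0,0,0]]}}

```text
time_s: 13.7
ee_pos: [0.5404, 0.1766, 0.1467]
eef_rot: [-3.142, 0.0, -0.358]
force: [0.3, 0.3, -1.3]
grip_width: 0.0215
grip_force: 45.0
```

{"method": "apply_moves", "body": {"deltas": [[255,0,0,0.05,0,0,0],[255,0,0,0,0,0,0],[255,0,0,0,0,0,0]]}}

```text
time_s: 14.0
ee_pos: [0.5404, 0.1765, 0.147]
eef_rot: [3.141, 0.0, -0.358]
force: [-0.8, 0.9, -3.2]
grip_width: 0.0211
grip_force: 45.0
```

{"method": "apply_moves", "body": {"deltas": [[255,0,0,0.05,0,0,0],[255,0,0,0,0,0,0],[255,0,0,0,0,0,0]]}}

```text
time_s: 14.3
ee_pos: [0.5404, 0.1765, 0.1474]
eef_rot: [3.141, 0.001, -0.358]
force: [-0.9, 0.4, -8.9]
grip_width: 0.0212
grip_force: 45.0
```

{"method": "apply_moves", "body": {"deltas": [[255,0,0,0.05,0,0,0],[255,0,0,0,0,0,0]]}}

```text
time_s: 14.5
ee_pos: [0.5403, 0.1764, 0.1478]
eef_rot: [3.141, 0.001, -0.358]
force: [-1.0, 0.2, -10.3]
grip_width: 0.0212
grip_force: 45.0
```

```bash
python3 -c "
from h import *
f=[]
for i in range(4):
    ctrl.camera('top'); o=ctrl.get_obs(); f.append(o['force'])
print(np.round(f,1).tolist(),o['time_s'],o['ee_pos'])"
```

```text
[[-1.3, -0.1, -11.1], [-0.9, -0.5, -11.9], [-1.5, 0.6, -11.9], [-0.5, 0.6, -12.8]] 14.7 [0.54031337 0.17644367 0.14785631]
```

{"method": "apply_moves", "body": {"deltas": [[255,0,0,0.05,0,0,0],[255,0,0,0,0,0,0],[255,0,0,0,0,0,0],[255,0,0,0,0,0,0]]}}

```text
time_s: 15.1
ee_pos: [0.5403, 0.1764, 0.1483]
eef_rot: [3.141, 0.001, -0.358]
force: [-0.6, 0.9, -18.2]
grip_width: 0.0212
grip_force: 45.0
```

```bash
python3 -c "
from h import *
f=[]
for i in range(4):
    ctrl.camera('top'); o=ctrl.get_obs(); f.append(o['force'])
print(np.round(f,1).tolist(),o['time_s'],o['ee_pos'])"
```

```text
[[-1.3, 0.5, -18.5], [-1.2, 0.2, -18.6], [-1.2, 0.6, -18.0], [-2.1, 1.4, -19.4]] 15.3 [0.54033261 0.17646966 0.14843524]
```

{"method": "apply_moves", "body": {"deltas": [[255,0,0,-0.03,0,0,0],[255,0,0,0,0,0,0],[255,0,0,0,0,0,0]]}}

```text
time_s: 15.6
ee_pos: [0.5406, 0.1764, 0.1484]
eef_rot: [3.142, -0.0, -0.358]
force: [-1.2, 0.4, -19.4]
grip_width: 0.0212
grip_force: 45.0
```

{"method": "apply_moves", "body": {"deltas": [[255,0,0,0,0,0,0],[255,0,0,0,0,0,0],[255,0,0,0,0,0,0],[255,0,0,0,0,0,0],[255,0,0,0,0,0,0],[255,0,0,0,0,0,0],[255,0,0,0,0,0,0]]}}

```text
time_s: 16.3
ee_pos: [0.5406, 0.1765, 0.1484]
eef_rot: [-3.142, -0.0, -0.358]
force: [-1.0, -0.3, -19.2]
grip_width: 0.0212
grip_force: 45.0
```

{"method": "apply_moves", "body": {"deltas": [[255,0,0,0,0,0,0],[255,0,0,0,0,0,0],[255,0,0,0,0,0,0],[255,0,0,0,0,0,0],[255,0,0,0,0,0,0],[255,0,0,0,0,0,0],[255,0,0,0,0,0,0]]}}

```text
time_s: 17.0
ee_pos: [0.5406, 0.1765, 0.1485]
eef_rot: [-3.142, -0.0, -0.358]
force: [-0.6, 0.1, -18.1]
grip_width: 0.021
grip_force: 45.0
```

{"method": "apply_moves", "body": {"deltas": [[255,0,0,-0.04,0,0,0],[255,0,0,0,0,0,0],[255,0,0,0,0,0,0]]}}

```text
time_s: 17.3
ee_pos: [0.5407, 0.1765, 0.1482]
eef_rot: [-3.141, -0.0, -0.358]
force: [-1.1, 0.3, -16.7]
grip_width: 0.0216
grip_force: 45.0
```

{"method": "apply_moves", "body": {"deltas": [[255,0,0,-0.015,0,0,0],[255,0,0,0,0,0,0],[255,0,0,0,0,0,0],[255,0,0,0,0,0,0],[255,0,0,0,0,0,0],[255,0,0,0,0,0,0],[255,0,0,0,0,0,0]]}}

```text
time_s: 18.0
ee_pos: [0.5406, 0.1765, 0.148]
eef_rot: [-3.141, -0.0, -0.358]
force: [-0.3, -0.3, -13.7]
grip_width: 0.0208
grip_force: 45.0
```

{"method": "apply_moves", "body": {"deltas": [[255,0,0,0,0,0,0],[255,0,0,0,0,0,0],[255,0,0,0,0,0,0],[255,0,0,0,0,0,0],[255,0,0,0,0,0,0],[255,0,0,0,0,0,0],[255,0,0,0,0,0,0],[255,0,0,0,0,0,0]]}}

```text
time_s: 18.8
ee_pos: [0.5406, 0.1765, 0.1479]
eef_rot: [-3.142, -0.0, -0.358]
force: [-0.7, -0.7, -13.0]
grip_width: 0.0214
grip_force: 45.0
```

{"method": "apply_moves", "body": {"deltas": [[255,0,0,-0.1,0,0,0],[255,0,0,-0.1,0,0,0],[255,0,0,-0.1,0,0,0],[255,0,0,0,0,0,0],[255,0,0,0,0,0,0]]}}

```text
time_s: 19.3
ee_pos: [0.541, 0.1765, 0.1454]
eef_rot: [-3.141, -0.001, -0.358]
force: [0.8, -0.9, -0.9]
grip_width: 0.0214
grip_force: 45.0
```

{"method": "apply_moves", "body": {"deltas": [[255,0,0,-0.1,0,0,0],[255,0,0,0,0,0,0],[255,0,0,0,0,0,0]]}}

```text
time_s: 19.6
ee_pos: [0.541, 0.1765, 0.1449]
eef_rot: [-3.141, -0.002, -0.358]
force: [-1.2, -1.6, 6.7]
grip_width: 0.0213
grip_force: 45.0
```

{"method": "apply_moves", "body": {"deltas": [[200,0,0,0,0,0,0],[150,0,0,0,0,0,0],[120,0,0,0,0,0,0],[120,0,0,0,0,0,0],[120,0,0,0,0,0,0]]}}

```text
time_s: 20.1
ee_pos: [0.5405, 0.1765, 0.1438]
eef_rot: [-3.142, 0.0, -0.358]
force: [0.0, 0.5, -0.1]
grip_width: 0.0485
grip_force: 0.0
```

{"method": "apply_moves", "body": {"deltas": [[120,0,0,0.5,0,0,0],[120,0,0,2,0,0,0],[120,0,0,3,0,0,0],[120,0,0,3,0,0,0],[120,0,0,2,0,0,0],[120,-1,-3,0,0,0,0],[120,-1,-4,0,0,0,0],[120,-1,-4,0,0,0,0],[120,0,0,0,0,0,0],[120,0,0,0,0,0,0]]}}

```text
time_s: 21.1
ee_pos: [0.5106, 0.0661, 0.2495]
eef_rot: [-3.141, -0.001, -0.36]
force: [0.8, 0.4, 0.5]
grip_width: 0.0499
grip_force: 0.0
```

```bash
python3 - <<'E'
from h import *
s=ctrl.camera("scene");o=ctrl.get_obs();print(o["time_s"],o["force"])
for p in((.5413,.1772,.148),(.5413,.1772,.112)): q=proj(s,p);print(q,(q-[365,190]+.5)*5)
c=cv2.resize(s["img"][190:310,365:485],None,fx=5,fy=5,interpolation=cv2.INTER_CUBIC)[:,:,::-1]
cv2.imwrite("pics/f1.png",c)
E
```

```text
21.15 [-0.32698235 -1.0770857  -0.14917418]
[416.17980477 243.07434579] [258.39902383 267.87172897]
[413.30409504 259.62172377] [244.02047521 350.60861884]
```

View pics/f1.png

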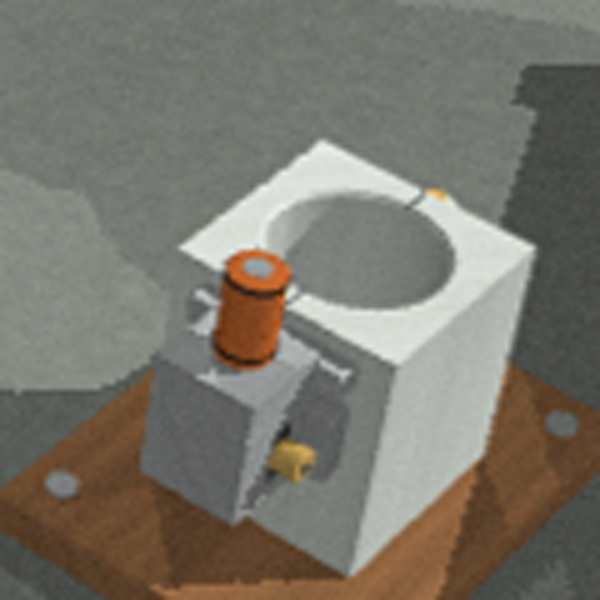

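The pin's head sits upright and flush on the upper lug: its top is at (259,267) in the crop, against a predicted (258,268). The gripper is clear.

```bash
python3 -c "
from station import ctrl
print(ctrl.hand_in())"
```

```text
the job is handed in; nothing more can be done
None
```

The pin clicked in and is home on the upper lug, pressed with at most about 16 N in the readings. The tug held for over three seconds at about 13–19 N (highest reading 19.4 N, last 0.8 s at about 13 N), the pin was then released locked in the mould, and the job was handed in at about 21 s.

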